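# File a swatch strip in the lever arch file

### The job

File the loose colour-swatch strip: lift the lever of the lever arch file until its rings spring open, then feel the strip's two holes onto the two posts without forcing it (holed edge towards the arches, painted side up) and lower it until it lies flat on the strips already filed. Then press the lever down until it is home and the rings are shut, and let go of everything. Leave the mug, the bottle and the jar standing where they are.

Things in the scene. Friction and masses are not known exactly. Their poses are not given: they have to be found in the camera images.
- file: Blue lever arch file, open; fixed. Origin: on the table at the nominal midpoint of the posts; x across the posts to the spine, y along the posts' line to the lever, z up. The steel mechanism ('mech': posts, arches, lever, filed strips) was riveted on by hand: as a whole up to 3.5 mm off in x and y, 0.008 rad in yaw, from the points given; no reading shows it: find the posts by sight or feel.
- post_tips (a point): Nominal point midway between the tips of the two fixed upright posts: blunt steel pins 5 mm across, at y -40 and +40 mm (file axes) from here, tips 56 mm above the table, 36 mm above the filed strips. Posts and filed strips are hard: come down slowly, stop at a few N. Over 25 N between strip and mechanism is forcing.
- seat (a point): Nominal centre of the strip once filed, 22.5 mm above the table, at (-18, 0) mm from the file's origin; the strip's axes then match the file's. It lies on strips already filed: a fixed stack 58 mm (x) by 138 mm (y), top 20 mm above the table. Back cover: 3 mm thick, x -110 to +70, y -150 to +150 mm; base plate x -12 to +66, y -87 to +103 mm, top at 5 mm.
- arch_hinge (a point): Nominal middle of the hinge line (along file y, 45 mm from the posts) of two wire arches at y -40 and +40 mm. Shut, they curve over to the post tips, up to 62 mm above the table. Open, they lean to the spine side, more than 35 mm in x from the posts, up to 77 mm above the table.
- lever_pivot (a point): Nominal lever pivot, axis along file x, at (38, 62, 14) mm from the file's origin. A steel strip, 10 by 3 mm, leads to a black thumb piece: 20 mm (file x) by 26 mm (along the lever) by 9 mm thick, centre 70 mm from the pivot. Lever home: it points to file +y, 15 degrees above level, thumb piece centre 32 mm above the table. Open: 75 degrees above level, centre 82 mm up.
- lever (a joint): Lever angle, rad: 0 pressed home, 1.05 up and open (stop). An over-centre spring: about 5 N upward at the thumb piece starts it from home; past 0.14 rad it springs up to 1.05 by itself when let go. Swinging it down takes up to about 15 N at the thumb piece, square to the lever; below 0.14 rad the spring pulls it home.
- rings (a joint): The two arches of the file (one wire, driven by the lever), rad: 0 shut on the posts, 0.8 fully open; always 0.76 x lever.
- strip_mid (a point): Centre of the loose swatch strip: stiff white board 60 mm (x) by 140 mm (y) by 5 mm thick, about 45 g, five painted patches on top. Two holes 6.5 mm across at x +18, y -40 and +40 mm from here, 12 mm in from the long edge at +x. Its z is up. It starts lying flat along the lid of a shut black paint box, loose, 46 mm wide (strip x), 150 long, 20 high, overhanging its long sides by 1 to 13 mm.
- mug: Brown earthenware mug with brushes, 80 mm across, 90 mm high, brushes to about 190 mm, handle at its +y; a bystander. Origin at the centre of its foot.
- bottle: Amber bottle with white cap, 52 mm across, 120 mm high; a bystander. Origin at the centre of its foot.
- jar: White jar with dark lid, 68 mm across, 85 mm high; a bystander. Origin at the centre of its foot.
There are look-alikes about, which are no part of the job. What is shaped like the part that bears strip_mid but brown or red is not meant.

How it is judged:
By the outcome, as a careful person would: the job done as asked, in the order asked, and still so for the second after the job is handed in, with the robot touching nothing.
It also fails if it takes over 72 s, if anything falls off the work surface, if the arm or the gripper's body presses on something with over 40 N, if the wrist force passes 120 N, or if a joint passes its speed limit or range.

### The arm

A 6-joint arm with a two-finger parallel gripper is mounted at the origin on the work surface. World frame = base frame: x ahead of the robot, y to its left, z up, the work surface at z = 0. Lengths are in m, angles in rad, forces in N, time in s.
With the tool pointing down it reaches from about 0.25 to 0.725 m from the base axis. Payload 4 kg.
Tool frame: the origin (TCP) lies midway between the tips of the shut fingers; the grasp point (between the pads) lies bot.tcp_to_grasp behind it (bot.tcp_to_grasp is the distance from the TCP to the grasp point, in m); z points along the fingers, y is the line along which they close (so a half turn about z gives the same grasp; the last joint's range is limited). The gripper opens to 85 mm and grips with 20 to 120 N. Pads are 22 mm wide; open, the fingers measure 114 mm over their backs; the gripper's body (76 mm by 85 mm) begins 54 mm behind the grasp point. The pads swing forward as they close: fully open they stand 13 mm farther back than shut.
Start: joints at [-1.253, 0.241, 0.005, 1.335, 0, 1.571], TCP at [0.156, -0.475, 0.231] pointing down, gripper open.
Joint ranges: [-2.72, 2.72], [-1.05, 1.87], [-1.09, 1.28], [-1.99, 2.15], [-1.42, 1.44], [-3.14, 3.14]. Speed limits (rad/s): [2.79, 2.79, 3.14, 3.14, 3.14, 3.14].

### API

Orientations are given as a unit quaternion [x, y, z, w].
In Python, from workcell import readout, camera, bot gives the robot as it stands. The module is installed in compiled form; this text tells all that it offers.
- The arm moves only by the tool jog_arm, never from a script. Its argument "motion" is a list of rows, each an object of numbers: "x", "y", "z": the shift along the tool's x, y, z in mm; "spin": the turn about the tool's z in degrees; "fingers": the closure, from -1 (fully open) to 1 (shut). A call has 1 to 8 rows; each row is the pose to reach, as a shift and turn from the pose commanded when the call began, along the tool's axes at that moment; what a row does not reach only later rows make up. A row lasts 1/8 s, in which the tool goes at most 62.5 mm and 10.7 degrees, less where a joint would pass 70% of its speed; a pose out of reach is approached as far as the arm can. A call with a gripper value outside its range is refused whole. The fingers move at their own pace and stop on an object; the grip force is fixed at half the most. Time passes only in rows, so rows that repeat a pose let the fingers close. It gives the time, the measured TCP pose, the force, the opening and the grip force at its end, in the units of the state.
- readout.get_obs(): the state, without advancing time (a new reading comes with each control period).
- camera(name): name is "side" or "top" or "wrist"; returns a dict with "pixels" (400x640x3 uint8, red, green, blue), "K" (3x3 intrinsics, pixels), "dist" ([k1, k2, p1, p2, k3] as OpenCV has them; the pictures are not rectified), "rvec" (rotation vector, rad) and "tvec" (3), from world to camera coordinates, as OpenCV has them. Camera axes: x right, y down, z forward; pixel columns grow to the right and rows downward; lengths in m; the calibration is good to about 2 mm. A picture is of the moment at which its call begins. There is no depth.
- bot.job_done(): hands the job in; it is judged then, once.
The state is a dict: "clock": time; "joint_pos": joint angles; "joint_vel": joint speeds; "tau": joint torques, N m; "eef_pos": TCP position; "tool_rot": TCP orientation; "ft_force": force on the tool from outside, world axes, zero at the start; "ft_torque": the same for the moment, N m; "grip_width": finger opening in m; "grasp_force": force on a finger pad.
Only numpy, scipy, OpenCV 4.12 (cv2) and the standard library are available. Lean on these libraries where they do the work, as an engineer would, in place of code of your own. Each camera call takes 0.05 s, during which the arm holds its last target. There are 200 camera calls.

## Working session

There is one attempt and no reset: what is moved stays moved. The work goes in short steps, Python scripts to look and compute and a tool call to move; the robot and the scene stay as the last step left them, time stands still between calls to the robot, and variables do not carry over. Pictures are saved under pics/ and viewed, at most 10 in all, crops included, and the job is handed in when it is done.

Besides the shell and the picture viewer there is one more tool, called after "Request:" as name(argument=value, ...) on one line, values as JSON. jog_arm: Moves the arm, as the interface text tells. Its arguments: {"type":"object","properties":{"motion":{"type":"array"}},"required":["motion"]}

```bash
mkdir -p pics
cat > h.py <<'E'
import cv2,numpy as np
from workcell import readout,camera,bot
def snap(n,f):
    c=camera(n); cv2.imwrite('pics/'+f,c['pixels'][:,:,::-1]); np.savez('pics/'+f[:-4]+'.npz',**{k:np.array(v) for k,v in c.items()}); return c
def load(f): return np.load('pics/'+f+'.npz')
def ray(c,uv):
    p=cv2.undistortPoints(np.array(uv,float).reshape(-1,1,2),c['K'],c['dist']).reshape(-1,2)
    R=cv2.Rodrigues(c['rvec'])[0]; o=-R.T@c['tvec'].ravel()
    return o,np.c_[p,np.ones(len(p))]@R
def atz(c,uv,z):
    o,d=ray(c,uv); z=np.broadcast_to(z,len(d)); return o+d*((z-o[2])/d[:,2])[:,None]
def proj(c,P): return cv2.projectPoints(np.array(P,float).reshape(-1,1,3),c['rvec'],c['tvec'],c['K'],c['dist'])[0].reshape(-1,2)
E
python3 - <<'E'
from h import *
a=snap('top','top.png');b=snap('side','side.png');w=snap('wrist','w.png')
print({k:v for k,v in readout.get_obs().items()},bot.tcp_to_grasp)
E
```

```text
{'clock': 0.15, 'joint_pos': array([-1.25300751e+00,  2.41246332e-01,  4.03145264e-03,  1.33523255e+00,
        2.89009784e-05,  1.57078831e+00]), 'joint_vel': array([ 3.59408015e-05, -2.66039088e-03,  3.26248082e-03, -8.71572478e-04,
       -6.91193327e-04,  7.93713801e-04]), 'tau': array([ 1.06141415e-03, -3.72634935e+01,  2.52639055e+01,  1.23491121e-02,
        5.18562558e-05,  6.18657552e-06]), 'eef_pos': array([ 0.15608753, -0.47449272,  0.23061343]), 'tool_rot': array([ 9.87401853e-01,  1.58230527e-01, -1.16352117e-04, -8.17436316e-04]), 'ft_force': array([0.42378112, 0.48203518, 1.36392332]), 'ft_torque': array([-0.02728931,  0.02829603, -0.04033918]), 'grasp_force': 0.0, 'grip_width': 0.08529993052870011} 0.0187
```

View pics/top.png

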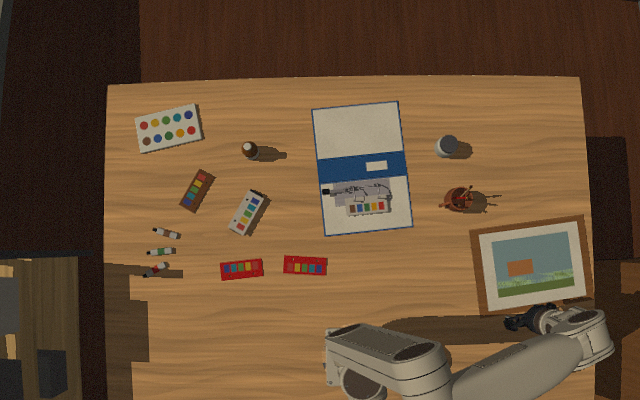

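View pics/side.png

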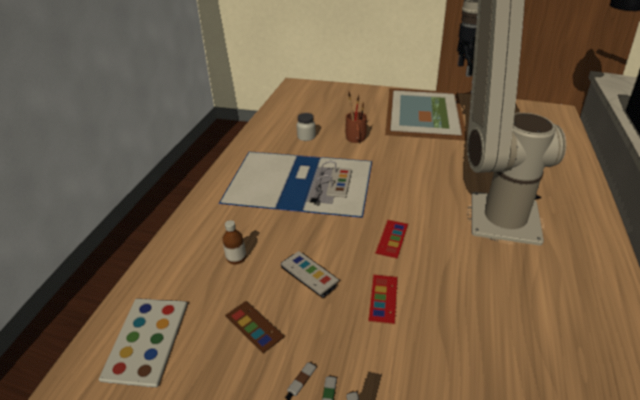

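The top view shows the file at (362,168) with its lever at (325,190), and the white strip at (249,212). The red and brown strips are look-alikes. Next I'll enlarge the file and the strip.

Run:
```python
from h import *
c=load('top'); I=c['pixels'][:,:,::-1]
a=cv2.resize(I[175:245,222:277],None,fx=7,fy=7,interpolation=3)
b=cv2.resize(I[172:242,310:418],None,fx=7,fy=7,interpolation=3)
im=np.hstack([a,b]); im=cv2.resize(im,None,fx=.7,fy=.7,interpolation=cv2.INTER_AREA); print(im.shape)
cv2.imwrite('pics/crop.png',im)
print(atz(c,[(0,0)],0), atz(c,[(249,212)],.025))
o,_=ray(c,[(0,0)]);print(o)
print(atz(c,[(312,108),(398,101),(413,227),(325,236)],.003))
```

```text
(343, 799, 3)
[[1.33198283 1.33733524 0.        ]] [[0.48063362 0.33635149 0.025     ]]
[0.37371565 0.10149352 1.68765518]
[[ 0.83198019  0.12156993  0.003     ]
 [ 0.85134743 -0.17356121  0.003     ]
 [ 0.41924986 -0.20731525  0.003     ]
 [ 0.39655723  0.08751357  0.003     ]]
```

View pics/crop.png

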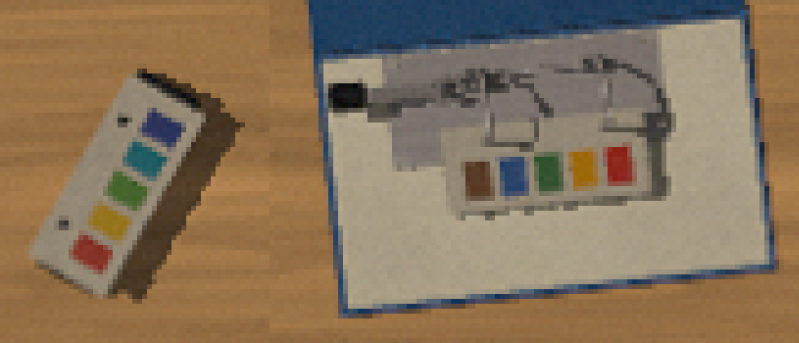

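The crop shows the strip's holes near (247,199.5) and (235,220.5) in the full image. The strip's +x therefore faces the upper left and the paint is up. The lever thumb piece is at (326,191.6).

```bash
cat >> h.py <<'E'
from scipy.spatial.transform import Rotation as Ro
def toolmove(P,head=None):
    "shift mm in tool axes to world P; spin deg so that tool y points to heading (mod pi)"
    o=readout.get_obs(); R=Ro.from_quat(o['tool_rot']).as_matrix()
    s=R.T@(np.array(P)-o['eef_pos'])*1000
    t=None
    if head is not None:
        h=np.arctan2(R[1,1],R[0,1]); d=(head-h+np.pi/2)%np.pi-np.pi/2; t=-np.degrees(d)
    return s.round(1),t
E
python3 - <<'E'
from h import *
c=load('top')
print('thumb',atz(c,[(326,191.6)],.035))
H=atz(c,[(247.1,199.5),(235.1,220.5)],.025);print('holes',H)
d=H[0]-H[1];print(np.linalg.norm(d)); y=d/np.linalg.norm(d)  # along
# strip +x = left/up ; y = z x x
yy=y; x=np.cross(yy,[0,0,1]); print('x if y=d',x)
print('mug,jar,bottle',atz(c,[(460,200),(447,147),(250,150)],[.09,.085,.12]))
cx=proj(c,[[.5176,-.0515,.056]]);print(cx)
print(toolmove([.545,.081,.16],.077))
E
```

```text
thumb [[0.54132212 0.08110377 0.035     ]]
holes [[0.52214392 0.34219365 0.025     ]
 [0.45355665 0.38285286 0.025     ]]
0.07973321528368471
x if y=d [-0.50994068 -0.86020957  0.        ]
mug,jar,bottle [[ 0.4993023  -0.34724692  0.09      ]
 [ 0.67303297 -0.31419444  0.085     ]
 [ 0.66973735  0.31797592  0.12      ]]
[[367.16796106 197.31733695]]
(array([ 543. , -406. ,   71.3]), np.float64(-76.2033582328383))
```

View pics/w.png

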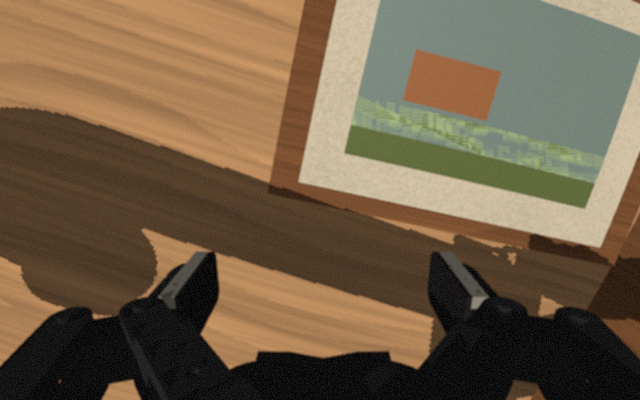

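The wrist camera looks ahead along tool +x. I'll stop short of the file first, so that I can view the posts.

Run:
```python
from h import *
print(toolmove([.525,-.14,.21],.077))
```

```text
(array([ 455. , -202.4,   21. ]), np.float64(-76.2033582328383))
```

Request:
jog_arm(motion=[{"x":57,"y":-25,"z":3,"spin":-9.5},{"x":114,"y":-50,"z":5,"spin":-19},{"x":171,"y":-76,"z":8,"spin":-28.5},{"x":228,"y":-101,"z":10,"spin":-38},{"x":285,"y":-127,"z":13,"spin":-47.5},{"x":342,"y":-152,"z":16,"spin":-57},{"x":399,"y":-177,"z":19,"spin":-66.5},{"x":455,"y":-202,"z":21,"spin":-76.2}])

```text
validation failed for argument at $.mo...
```

Request:
jog_arm(motion=[{"x":0},{"x":0},{"x":0}])

```text
validation failed for argument at $.mo...
```

Run:
```python
from h import *
snap('wrist','w2.png'); o=readout.get_obs();print(o['clock'],o['eef_pos'],o['tool_rot'],toolmove([.525,-.14,.21],.077))
```

```text
0.2 [ 0.15610532 -0.47459535  0.23073922] [ 9.87401860e-01  1.58231274e-01 -1.26747804e-04 -6.44446763e-04] (array([ 455. , -202.5,   21. ]), np.float64(-76.20327691902102))
```

View pics/w2.png

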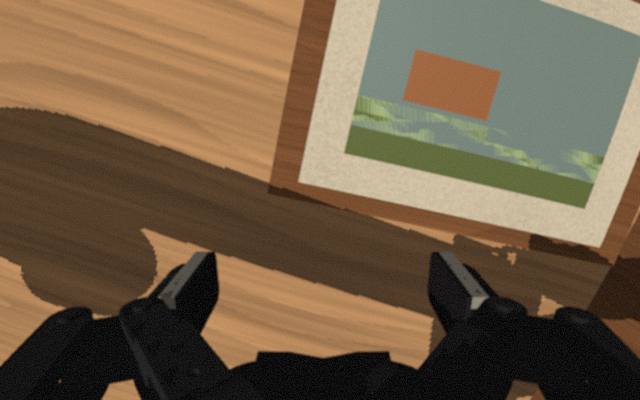

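The calls were refused, so the arm didn't move and the picture is unchanged. I'll give every field in each row.

Request:
jog_arm(motion=[{"x":57,"y":-25,"z":3,"spin":-9.5,"fingers":-1},{"x":114,"y":-50,"z":5,"spin":-19,"fingers":-1},{"x":171,"y":-76,"z":8,"spin":-28.5,"fingers":-1},{"x":228,"y":-101,"z":10,"spin":-38,"fingers":-1},{"x":285,"y":-127,"z":13,"spin":-47.5,"fingers":-1},{"x":342,"y":-152,"z":16,"spin":-57,"fingers":-1},{"x":399,"y":-177,"z":19,"spin":-66.5,"fingers":-1},{"x":455,"y":-202,"z":21,"spin":-76.2,"fingers":-1}])

```text
clock: 1.2
eef_pos: [0.5266, -0.1393, 0.2101]
tool_rot: [0.677, 0.736, -0.0, 0.0]
ft_force: [0.1, -1.2, 0.6]
grip_width: 0.0856
grasp_force: 0.0
```

Run:
```python
from h import *
snap('wrist','w3.png'); o=readout.get_obs();print(o['clock'],toolmove([.525,-.14,.21],.077))
```

```text
1.25 (array([-5.5, -7.3, -0.8]), np.float64(0.9395855719653495))
```

View pics/w3.png

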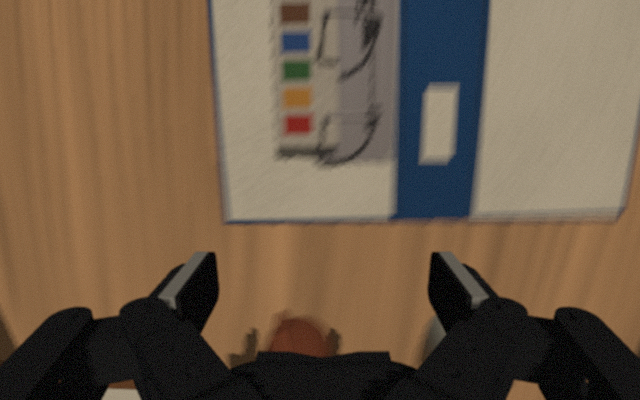

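The posts show near (323,155) and (320,60), slightly blurred by motion. I'll move ahead, lower, settle and look again.

Request:
jog_arm(motion=[{"x":30,"y":0,"z":20,"spin":1,"fingers":-1},{"x":55,"y":0,"z":40,"spin":1,"fingers":-1},{"x":55,"y":0,"z":40,"spin":1,"fingers":-1},{"x":55,"y":0,"z":40,"spin":1,"fingers":-1}])

```text
clock: 1.75
eef_pos: [0.5214, -0.0866, 0.1707]
tool_rot: [0.686, 0.728, 0.0, 0.0]
ft_force: [-0.2, 0.0, -0.3]
grip_width: 0.0853
grasp_force: 0.0
```

Run:
```python
from h import *
c=snap('wrist','w4.png'); o=readout.get_obs();print(o['clock'],o['eef_pos'],toolmove([.525,-.14,.21],.077))
I=c['pixels'][:,:,::-1]
cv2.imwrite('pics/w4c.png',cv2.resize(I[0:230,200:500],None,fx=2.6,fy=2.6,interpolation=3))
```

```text
1.8 [ 0.52167278 -0.08694512  0.17112437] (array([-53.2,   0.3, -38.8]), np.float64(-1.0621840067231532))
```

View pics/w4c.png

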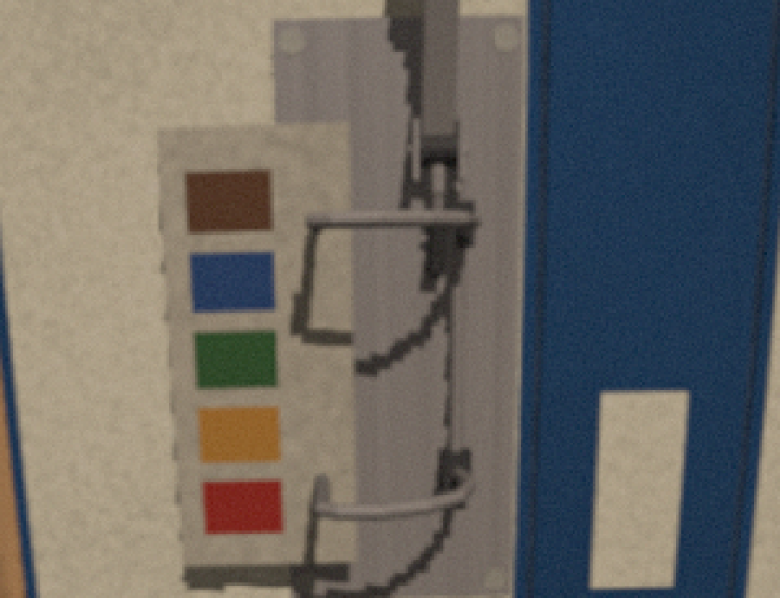

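Post tips in the crop: far at (311,222), near at (318,511). Stack corners: (158,130), (350,122), (355,568), (183,570).

Run:
```python
from h import *
c=load('w4')
f=lambda L:np.array(L)/2.6+[200,0]
T=atz(c,f([(311,222),(318,511)]),.056)
S=atz(c,f([(158,130),(350,122),(355,568),(183,570)]),.020)
P=atz(c,f([(275,18),(524,16)]),.005)
print('tips',T,np.linalg.norm(T[0]-T[1]),'mid',T.mean(0),'yaw',np.arctan2(-(T[0]-T[1])[0],(T[0]-T[1])[1]))
print('stack',S,S.mean(0),'sides',[np.linalg.norm(S[i]-S[i-1]) for i in range(4)])
d=S[0]-S[3]+S[1]-S[2];print('yaw',np.arctan2(-d[0],d[1]));print('plate',P)
print(ray(c,[(320,200)]))
```

```text
tips [[ 0.51533117 -0.00877008  0.056     ]
 [ 0.52188047 -0.08831083  0.056     ]] 0.07980992398689989 mid [ 0.51860582 -0.04854046  0.056     ] yaw 0.08215357403477051
stack [[ 0.4677543   0.01690446  0.02      ]
 [ 0.52487435  0.02231059  0.02      ]
 [ 0.53587384 -0.11690712  0.02      ]
 [ 0.47860689 -0.12102405  0.02      ]] [ 0.50177734 -0.04967903  0.02      ] sides [np.float64(0.13835480339376496), np.float64(0.057375316267017154), np.float64(0.13965156469622175), np.float64(0.05741474856110375)]
yaw 0.0786839890710007
plate [[0.50023987 0.05369997 0.005     ]
 [0.57670441 0.05941061 0.005     ]]
(array([ 0.51809645, -0.01935502,  0.31226215]), array([[ 0.00833164, -0.26957743, -0.96300166]]))
```

Run:
```python
from h import *
c=load('w4')
L=atz(c,[(200+441/2.6,20/2.6),(200+440/2.6,110/2.6)],[.026,.02]);print(L)
y=.081;R=np.array([[np.cos(y),-np.sin(y)],[np.sin(y),np.cos(y)]]);O=np.array([.519,-.0485])
print((L[:,:2]-O)@R)
g=O+R@[.038,.1296];print(g,toolmove([*g,.12],y),toolmove([*g,.017],y))
```

```text
[[0.54893768 0.05115675 0.026     ]
 [0.55137203 0.02745101 0.02      ]]
[[0.0379029  0.0969077 ]
 [0.0384112  0.07308272]]
[0.54638928 0.08374971] (array([169. ,  34.6,  51.1]), np.float64(-1.2913671247754825)) (array([169.1,  34.4, 154.1]), np.float64(-1.2913671247754825))
```

Request:
jog_arm(motion=[{"x":57,"y":12,"z":17,"spin":-1.3,"fingers":-1},{"x":113,"y":23,"z":34,"spin":-1.3,"fingers":-1},{"x":169,"y":34.5,"z":60,"spin":-1.3,"fingers":-1},{"x":169,"y":34.5,"z":110,"spin":-1.3,"fingers":-1},{"x":169,"y":34.5,"z":140,"spin":-1.3,"fingers":-1},{"x":169,"y":34.5,"z":155,"spin":-1.3,"fingers":-1},{"x":169,"y":34.5,"z":155,"spin":-1.3,"fingers":-1},{"x":169,"y":34.5,"z":155,"spin":-1.3,"fingers":0.2}])

```text
clock: 2.8
eef_pos: [0.5471, 0.0843, 0.0169]
tool_rot: [0.678, 0.735, 0.001, 0.001]
ft_force: [-0.5, 0.2, -0.0]
grip_width: 0.0698
grasp_force: 0.0
```

Request:
jog_arm(motion=[{"x":0,"y":0,"z":0,"spin":0,"fingers":1},{"x":0,"y":0,"z":0,"spin":0,"fingers":1},{"x":0,"y":0,"z":0,"spin":0,"fingers":1},{"x":0,"y":0,"z":0,"spin":0,"fingers":1}])

```text
clock: 3.3
eef_pos: [0.5454, 0.0847, 0.0162]
tool_rot: [0.677, 0.736, 0.0, 0.0]
ft_force: [-1.9, -0.3, 5.0]
grip_width: 0.0187
grasp_force: 59.4
```

Request:
jog_arm(motion=[{"x":-2.9,"y":0,"z":-8.7,"spin":0,"fingers":1},{"x":-7,"y":0,"z":-16.9,"spin":0,"fingers":1},{"x":-12.1,"y":0,"z":-24.5,"spin":0,"fingers":1},{"x":-18.1,"y":0,"z":-31.4,"spin":0,"fingers":1},{"x":-25,"y":0,"z":-37.4,"spin":0,"fingers":1},{"x":-32.6,"y":0,"z":-42.5,"spin":0,"fingers":1},{"x":-40.8,"y":0,"z":-46.5,"spin":0,"fingers":1},{"x":-48.5,"y":0,"z":-49.3,"spin":0,"fingers":1}])

```text
clock: 4.3
eef_pos: [0.5494, 0.0348, 0.0653]
tool_rot: [0.678, 0.735, -0.0, 0.001]
ft_force: [1.3, -5.0, -2.9]
grip_width: 0.0187
grasp_force: 65.3
```

Request:
jog_arm(motion=[{"x":0,"y":0,"z":0,"spin":0,"fingers":1},{"x":0,"y":0,"z":0,"spin":0,"fingers":-0.3},{"x":0,"y":0,"z":0,"spin":0,"fingers":-0.3},{"x":0,"y":0,"z":-40,"spin":0,"fingers":-0.3},{"x":0,"y":0,"z":-80,"spin":0,"fingers":-1},{"x":0,"y":0,"z":-110,"spin":0,"fingers":-1}])

```text
clock: 5.05
eef_pos: [0.5502, 0.037, 0.1768]
tool_rot: [0.677, 0.736, 0.001, 0.001]
ft_force: [0.7, -0.4, 0.2]
grip_width: 0.0852
grasp_force: 0.0
```

Run:
```python
from h import *
# strip: hole fit from top; strip y dir = holes[1]-holes[0]?
H=np.array([[.52214,.34219],[.45356,.38285]])
y=(H[1]-H[0]);y/=np.linalg.norm(y); x=np.array([y[1],-y[0]]);print('x,y if y=h1-h0',x,y)
c=H.mean(0)-.018*x; h=np.arctan2(x[1],x[0]); print(c,h,toolmove([*c,.15],h),readout.get_obs()['joint_pos'])
```

```text
x,y if y=h1-h0 [0.50998804 0.86018149] [-0.86018149  0.50998804]
[0.47867022 0.34703673] 1.035625444649976 (array([314.9, -45.6,  26.9]), np.float64(-54.58193277481792)) [6.68138084e-02 3.68180588e-01 3.81795624e-02 1.23836830e+00
 6.15580597e-04 1.55461917e+00]
```

The lever is up. I'll move to view the strip from close by, standing 80 mm back along it.

Run:
```python
from h import *
y=np.array([-.86018149,.50998804]);c=np.array([.47867,.34704])-.08*y
print(c,toolmove([*c,.15],1.0356))
```

```text
[0.54748452 0.30624096] (array([268.5,  19.6,  27. ]), np.float64(-54.58047490376312))
```

Request:
jog_arm(motion=[{"x":54,"y":4,"z":5,"spin":-9,"fingers":-1},{"x":108,"y":8,"z":10,"spin":-18,"fingers":-1},{"x":161,"y":12,"z":15,"spin":-27,"fingers":-1},{"x":215,"y":16,"z":20,"spin":-37,"fingers":-1},{"x":268,"y":20,"z":27,"spin":-46,"fingers":-1},{"x":268,"y":20,"z":27,"spin":-54.6,"fingers":-1},{"x":268,"y":20,"z":27,"spin":-54.6,"fingers":-1},{"x":268,"y":20,"z":27,"spin":-54.6,"fingers":-1}])

```text
clock: 6.05
eef_pos: [0.5475, 0.3049, 0.1478]
tool_rot: [0.266, 0.964, 0.0, 0.0]
ft_force: [0.3, 1.0, -0.1]
grip_width: 0.0857
grasp_force: 0.0
```

Run:
```python
from h import *
c=snap('wrist','w5.png'); o=readout.get_obs();print(o['clock'],o['eef_pos'],o['joint_vel'].round(3))
I=c['pixels'][:,:,::-1]
print(proj(c,[[.522,.342,.025],[.4536,.383,.025]]))
cv2.imwrite('pics/w5c.png',cv2.resize(I[0:300,140:540],None,fx=2,fy=2,interpolation=3))
```

```text
6.1 [0.54755942 0.30459199 0.14790122] [-0.006 -0.003 -0.001  0.     0.    -0.007]
[[346.83264139 136.67200991]
 [348.67373278  21.32230917]]
```

View pics/w5c.png

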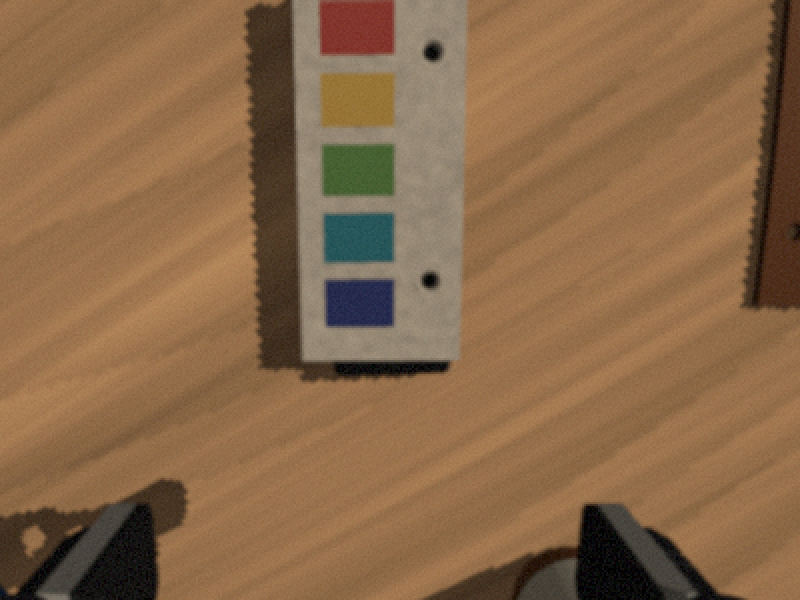

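Holes are at crop (432,51) and (430,280). The strip overhangs the box further on its -x side than on its +x side.

Run:
```python
from h import *
c=load('w5')
f=lambda L:np.array(L)/2+[140,0]
H=atz(c,f([(432,51),(430,280)]),.025)[:,:2];K=atz(c,f([(302,361),(458,358)]),.025)[:,:2]
y=H[0]-H[1];print(np.linalg.norm(y));y/=np.linalg.norm(y);x=np.array([y[1],-y[0]])
M=H.mean(0)-.018*x; h=np.arctan2(x[1],x[0])
print('M',M,'h',h,'corners in strip',(K-M)@np.c_[x,y])
print(toolmove([*M,.07],h),toolmove([*M,.0125],h), readout.get_obs()['joint_pos'][5])
```

```text
0.07947254980202774
M [0.48381942 0.35044174] h 1.043009996494437 corners in strip [[-0.03035987 -0.0699278 ]
 [ 0.02902862 -0.06936801]]
(array([78.2,  6.7, 77.9]), np.float64(-0.5935623638334737)) (array([ 78.2,   6.7, 135.4]), np.float64(-0.5935623638334737)) 1.0457151780323257
```

Request:
jog_arm(motion=[{"x":40,"y":6.7,"z":0,"spin":-0.6,"fingers":-1},{"x":78,"y":6.7,"z":30,"spin":-0.6,"fingers":-1},{"x":78,"y":6.7,"z":75,"spin":-0.6,"fingers":-1},{"x":78,"y":6.7,"z":110,"spin":-0.6,"fingers":-1},{"x":78,"y":6.7,"z":130,"spin":-0.6,"fingers":-1},{"x":78,"y":6.7,"z":140,"spin":-0.6,"fingers":-1},{"x":78,"y":6.7,"z":140,"spin":-0.6,"fingers":-1},{"x":78,"y":6.7,"z":140,"spin":-0.6,"fingers":-1}])

```text
clock: 7.1
eef_pos: [0.4847, 0.351, 0.0088]
tool_rot: [0.26, 0.966, 0.001, 0.001]
ft_force: [0.1, -0.3, 0.1]
grip_width: 0.0854
grasp_force: 0.0
```

Request:
jog_arm(motion=[{"x":0,"y":0,"z":0,"spin":0,"fingers":0.0},{"x":0,"y":0,"z":0,"spin":0,"fingers":1},{"x":0,"y":0,"z":0,"spin":0,"fingers":1},{"x":0,"y":0,"z":0,"spin":0,"fingers":1}])

```text
clock: 7.6
eef_pos: [0.4847, 0.3513, 0.0091]
tool_rot: [0.26, 0.966, 0.001, 0.001]
ft_force: [0.1, -1.1, 5.1]
grip_width: 0.058
grasp_force: 64.3
```

Request:
jog_arm(motion=[{"x":0,"y":0,"z":-15,"spin":0,"fingers":1},{"x":0,"y":0,"z":-40,"spin":0,"fingers":1},{"x":0,"y":0,"z":-75,"spin":0,"fingers":1},{"x":0,"y":0,"z":-110,"spin":0,"fingers":1},{"x":0,"y":0,"z":-130,"spin":0,"fingers":1},{"x":0,"y":0,"z":-130,"spin":0,"fingers":1}])

```text
clock: 8.35
eef_pos: [0.4849, 0.3516, 0.1403]
tool_rot: [0.26, 0.966, 0.002, 0.002]
ft_force: [0.2, 0.1, -0.5]
grip_width: 0.0578
grasp_force: 64.3
```

Run:
```python
from h import *
c=snap('wrist','w6.png'); o=readout.get_obs();print(o['clock'],o['eef_pos'],o['grip_width'],o['ft_force'])
y=.081;R=np.array([[np.cos(y),-np.sin(y)],[np.sin(y),np.cos(y)]]);O=np.array([.519,-.0485])
g=O+R@[-.018,0];print(g,toolmove([*g,.14],y))
R=Ro.from_quat(o['tool_rot']).as_matrix()
# predicted hole pixels (strip mid at TCP, z guess +.0137)
for dz in (.011,.0137,.017):
  print(proj(c,[o['eef_pos']+R@[ .040,.018,0]+[0,0,dz+.0025]]))
I=c['pixels'][:,:,::-1]
cv2.imwrite('pics/w6c.png',cv2.resize(I[100:400,140:540],None,fx=2,fy=2,interpolation=3))
```

```text
8.4 [0.4840912  0.35093934 0.13855888] 0.057749923150793823 [ 0.48835127  0.48523447 -1.16666962]
[ 0.50105902 -0.04995641] (array([-215.7, -338.4,   -1.9]), np.float64(55.268791285938434))
[[365.90216325 173.00327186]]
[[366.80439953 174.46978055]]
[[367.95740369 176.34440345]]
```

View pics/w6c.png

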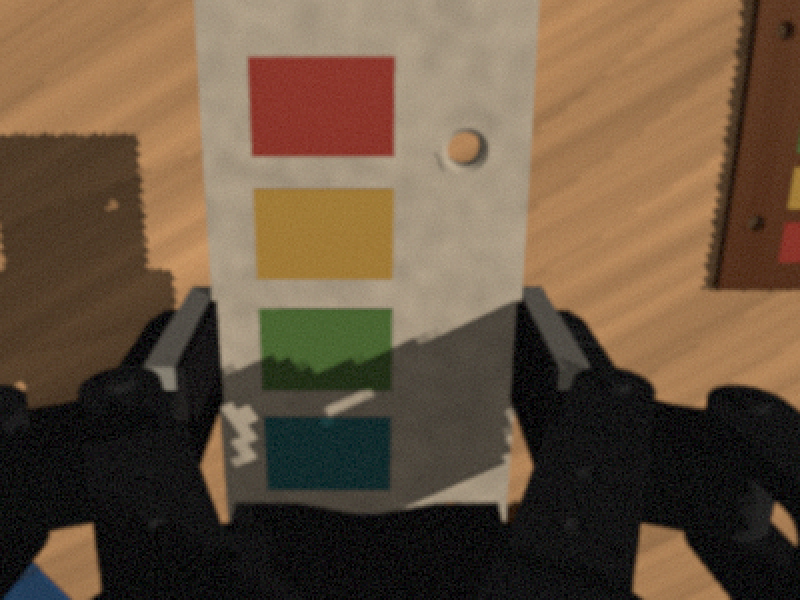

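The hole rim is at px (372.5,173.5), so the strip sits centred in the fingers. The camera shows it about 2 mm off in tool y, which is calibration bias. I'll carry the strip to the file, standing off 22 mm in -x at post-tip height, so that the hole and the post can be compared in one picture.

Run:
```python
from h import *
y=.081;R=np.array([[np.cos(y),-np.sin(y)],[np.sin(y),np.cos(y)]]);O=np.array([.517,-.0487])
g=O+R@[-.040,0];print(g,toolmove([*g,.14],y),toolmove([*g,.0415],y))
```

```text
[ 0.47713115 -0.05193646] (array([-196. , -352.1,   -1.9]), np.float64(55.268791285938434)) (array([-195.9, -352.2,   96.6]), np.float64(55.268791285938434))
```

Request:
jog_arm(motion=[{"x":-25,"y":-44,"z":-2,"spin":8,"fingers":1},{"x":-50,"y":-88,"z":-2,"spin":16,"fingers":1},{"x":-75,"y":-135,"z":-2,"spin":24,"fingers":1},{"x":-103,"y":-185,"z":-2,"spin":32,"fingers":1},{"x":-130,"y":-235,"z":-2,"spin":40,"fingers":1},{"x":-157,"y":-285,"z":-2,"spin":48,"fingers":1},{"x":-180,"y":-325,"z":-2,"spin":55.3,"fingers":1},{"x":-196,"y":-352,"z":-2,"spin":55.3,"fingers":1}])

```text
clock: 9.4
eef_pos: [0.4754, -0.0541, 0.1382]
tool_rot: [0.679, 0.734, -0.001, -0.001]
ft_force: [0.3, 0.5, -0.6]
grip_width: 0.0579
grasp_force: 64.3
```

Request:
jog_arm(motion=[{"x":0,"y":0,"z":0,"spin":0,"fingers":1},{"x":0,"y":0,"z":25,"spin":0,"fingers":1},{"x":0,"y":0,"z":55,"spin":0,"fingers":1},{"x":0,"y":0,"z":80,"spin":0,"fingers":1},{"x":0,"y":0,"z":98,"spin":0,"fingers":1},{"x":0,"y":0,"z":98,"spin":0,"fingers":1},{"x":0,"y":0,"z":98,"spin":0,"fingers":1}])

```text
clock: 10.28
eef_pos: [0.4769, -0.0515, 0.0418]
tool_rot: [0.678, 0.735, 0.0, -0.0]
ft_force: [0.8, -0.3, -0.9]
grip_width: 0.0581
grasp_force: 64.3
```

Run:
```python
from h import *
c=snap('wrist','w7.png'); o=readout.get_obs();print(o['clock'],o['eef_pos'],o['grip_width'],o['ft_force'])
R=Ro.from_quat(o['tool_rot']).as_matrix();print('head',np.arctan2(R[1,1],R[0,1]))
I=c['pixels'][:,:,::-1]
cv2.imwrite('pics/w7c.png',cv2.resize(I[110:310,200:466],None,fx=3,fy=3,interpolation=3))
```

```text
10.325 [ 0.47736371 -0.05174021  0.04217304] 0.05808884381565517 [-0.01610382 -0.08870324 -0.42899379]
head 0.081159392911881
```

View pics/w7c.png

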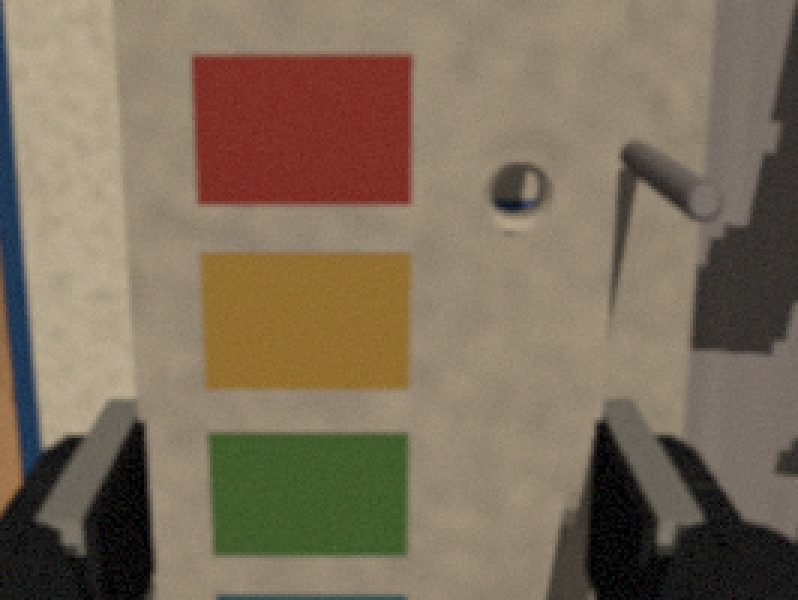

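The post tip is at crop (707,200) and the hole near (519,192). Picture views are used up, so I'll read the hole numerically.

Run:
```python
from h import *
g=cv2.cvtColor(load('w7')['pixels'],cv2.COLOR_RGB2GRAY)
np.set_printoptions(linewidth=200)
print('cols',360,'rows 160..'); 
for r in range(160,192): print(r,*g[r,359:388])
```

```text
cols 360 rows 160..
160 140 135 137 134 133 136 130 133 133 135 138 131 130 134 133 136 132 136 135 131 130 133 132 131 128 128 130 129 132
161 139 140 134 132 135 134 139 132 134 134 131 131 136 134 137 137 136 135 135 134 131 133 132 127 127 128 129 129 127
162 138 139 140 139 139 136 137 134 136 135 134 133 136 138 138 131 137 138 133 133 135 131 139 129 129 120 126 131 132
163 140 140 139 138 135 139 137 138 134 130 132 132 132 126 131 133 128 130 132 139 136 133 133 133 129 125 127 130 132
164 141 140 141 138 138 135 141 134 127 121 110 102 98 99 101 100 102 104 117 121 132 135 132 129 133 131 132 130 133
165 143 141 138 142 143 140 132 127 112 95 87 81 71 72 70 73 76 84 89 107 113 123 130 134 131 130 128 130 132
166 142 141 143 146 141 133 127 104 92 80 73 69 69 64 66 65 76 81 77 78 90 111 124 127 132 129 133 132 131
167 140 146 141 139 135 123 112 91 76 72 68 66 63 66 66 73 95 106 101 87 78 89 111 124 135 130 133 131 134
168 136 140 146 138 131 113 96 80 71 70 66 62 64 61 64 77 110 125 121 105 85 74 90 116 134 131 131 135 133
169 141 141 144 132 121 100 84 74 65 65 63 64 68 64
[... 1842 characters left out ...]
 136 140 136 141 143 142 143 147 149 155 153 151 149 146 145 136 138 137 134 136 138 132 133 137 135
187 138 143 138 137 136 135 140 138 135 124 119 121 131 135 137 144 137 142 139 140 140 135 138 135 146 134 134 135 139
188 135 134 142 135 133 141 136 137 135 127 122 122 129 131 134 135 135 138 136 135 133 141 137 138 132 139 132 139 135
189 137 142 139 134 140 139 140 140 137 139 137 135 136 141 138 134 138 140 138 137 137 135 138 138 133 134 141 134 135
190 140 140 143 139 137 138 139 134 142 138 138 142 138 138 139 138 138 139 138 138 138 133 133 139 134 136 134 134 141
191 139 140 142 137 138 140 139 139 140 138 142 136 142 142 139 140 140 140 133 132 135 137 138 136 131 139 135 134 136
```

Run:
```python
from h import *
c=load('w7'); R=Ro.from_euler('z',.0811).as_matrix()
q=readout.get_obs()
h=atz(c,[(373.2,175.4)],.0582)[0]; p=atz(c,[(435.3,176.3)],.056)[0]
print(h,p,'shift in file axes mm',R.T@(p-h)*1e3,'hole rel TCP',R.T@(h-q['eef_pos'])*1e3)
# post base check: base visible at crop (632,160) z .02
b=atz(c,[(200+630/3,110+158/3)],.020)[0];print('base',b,R.T@(b-p)*1e3)
# tilt: stack far corner etc none
```

```text
[ 0.49241115 -0.00869063  0.0582    ] [ 0.51571175 -0.0075269   0.056     ] shift in file axes mm [23.31828999 -0.72770667 -2.2       ] hole rel TCP [18.48548    41.68907536 16.02696044]
base [ 0.51501405 -0.00862283  0.02      ] [ -0.78418418  -1.03580198 -36.        ]
```

Request:
jog_arm(motion=[{"x":0,"y":0,"z":-12,"spin":0,"fingers":1},{"x":-0.7,"y":0,"z":-12,"spin":0,"fingers":1},{"x":-0.7,"y":12,"z":-12,"spin":0,"fingers":1},{"x":-0.7,"y":23.3,"z":-12,"spin":0,"fingers":1},{"x":-0.7,"y":23.3,"z":-8,"spin":0,"fingers":1},{"x":-0.7,"y":23.3,"z":-5,"spin":0,"fingers":1},{"x":-0.7,"y":23.3,"z":-4,"spin":0,"fingers":1},{"x":-0.7,"y":23.3,"z":-4,"spin":0,"fingers":1}])

```text
clock: 11.32
eef_pos: [0.4997, -0.051, 0.0453]
tool_rot: [0.678, 0.735, -0.0, -0.0]
ft_force: [0.4, 0.1, -0.5]
grip_width: 0.058
grasp_force: 64.3
```

Run:
```python
from h import *
c=snap('wrist','w8.png'); o=readout.get_obs();print(o['clock'],o['eef_pos'],o['grip_width'],o['ft_force'])
g=cv2.cvtColor(c['pixels'],cv2.COLOR_RGB2GRAY)
for r in range(161,190): print(r,*g[r,359:388])
```

```text
11.375 [ 0.49986373 -0.05099661  0.04553225] 0.05777144841821845 [-0.25019504  0.93125144 -0.79514578]
161 142 142 143 140 141 141 141 135 138 141 134 135 138 142 136 144 137 139 137 137 139 137 137 135 132 131 128 131 128
162 144 145 139 140 141 141 135 138 140 140 139 140 142 139 141 145 143 141 142 141 137 135 139 133 134 130 134 133 135
163 143 140 140 143 143 144 139 142 138 139 140 131 135 133 129 130 131 134 133 138 141 137 138 138 135 132 130 135 134
164 146 146 143 143 144 140 142 136 132 125 115 110 103 104 102 103 103 108 120 125 137 137 136 130 131 134 133 133 135
165 145 144 143 144 143 142 140 129 118 105 87 79 75 71 72 70 81 83 93 108 116 130 133 134 134 133 133 136 136
166 147 146 147 146 143 140 125 109 91 80 70 64 60 55 59 60 61 67 70 86 95 116 128 137 133 135 133 142 137
167 148 143 146 146 143 129 115 93 78 64 57 54 53 55 59 57 56 59 73 74 85 90 109 128 135 135 140 136 143
168 146 147 147 144 133 117 96 72 62 61 51 53 51 56 54 56 56 56 68 79 80 86 96 121 132 134 131 139 139
169 149 145 149 138 117 105 80 64 55 52 56 53 58 49 57 52 58 53 65 86 81 77 86 107 126 132 
[... 1550 characters left out ...]
 140 144 150 162 166 169 170 171 172 166 167 168 166 166 155 153 145 146 142 144 144 142 143 139 141
185 142 139 140 139 142 143 144 152 160 165 162 168 168 168 168 165 162 156 153 148 149 141 143 143 142 139 139 143 135
186 139 139 141 140 143 142 141 144 148 152 157 155 157 153 157 153 149 147 150 143 140 143 140 142 142 139 138 137 141
187 136 142 142 141 143 140 143 143 141 148 145 146 150 146 144 148 144 144 140 145 138 144 145 143 136 136 137 141 140
188 141 144 142 143 143 136 145 139 137 143 142 144 139 144 146 142 141 143 144 141 135 141 144 140 140 142 139 138 140
189 140 143 147 143 143 144 140 142 146 142 140 141 142 140 146 141 142 143 144 138 139 137 137 138 140 141 139 140 143
```

Request:
jog_arm(motion=[{"x":0,"y":0,"z":0.4,"spin":0,"fingers":1},{"x":0,"y":0,"z":0.8,"spin":0,"fingers":1},{"x":0,"y":0,"z":1.2,"spin":0,"fingers":1},{"x":0,"y":0,"z":1.6,"spin":0,"fingers":1},{"x":0,"y":0,"z":1.6,"spin":0,"fingers":1}])

```text
clock: 12.0
eef_pos: [0.5001, -0.051, 0.044]
tool_rot: [0.678, 0.735, -0.0, -0.0]
ft_force: [0.7, 0.0, -0.4]
grip_width: 0.0579
grasp_force: 64.3
```

Request:
jog_arm(motion=[{"x":0,"y":0,"z":0.5,"spin":0,"fingers":1},{"x":0,"y":0,"z":1,"spin":0,"fingers":1},{"x":0,"y":0,"z":1.5,"spin":0,"fingers":1},{"x":0,"y":0,"z":1.5,"spin":0,"fingers":1}])

```text
clock: 12.5
eef_pos: [0.5001, -0.051, 0.0424]
tool_rot: [0.678, 0.735, -0.0, -0.0]
ft_force: [-0.0, 0.5, -0.3]
grip_width: 0.0577
grasp_force: 64.3
```

Request:
jog_arm(motion=[{"x":0,"y":0,"z":0.5,"spin":0,"fingers":1},{"x":0,"y":0,"z":1,"spin":0,"fingers":1},{"x":0,"y":0,"z":1.5,"spin":0,"fingers":1},{"x":0,"y":0,"z":2,"spin":0,"fingers":1},{"x":0,"y":0,"z":2,"spin":0,"fingers":1}])

```text
clock: 13.12
eef_pos: [0.5001, -0.051, 0.0404]
tool_rot: [0.678, 0.735, -0.0, -0.0]
ft_force: [-0.2, 0.0, -0.3]
grip_width: 0.0581
grasp_force: 64.3
```

Run:
```python
from h import *
c=snap('wrist','w9.png'); o=readout.get_obs();print(o['clock'],o['eef_pos'],o['grip_width'],o['ft_force'],o['ft_torque'])
g=cv2.cvtColor(c['pixels'],cv2.COLOR_RGB2GRAY)
for r in range(158,190): print(r,*g[r,361:386])
```

```text
13.175 [ 0.50011397 -0.05099607  0.04049903] 0.05796953351019575 [ 0.57464484  0.19189879 -0.27748187] [ 0.04909932  0.00419556 -0.05920413]
158 136 136 139 139 135 133 137 133 140 137 135 136 136 136 131 133 129 133 131 134 133 133 132 134 134
159 142 138 143 138 138 136 133 136 133 133 137 138 134 138 132 131 136 133 131 135 135 127 130 128 127
160 144 138 138 134 136 136 140 138 138 138 137 136 131 138 137 139 139 138 133 133 131 132 133 134 132
161 143 139 141 139 140 138 139 136 139 140 137 139 139 138 145 137 132 137 138 136 133 137 132 133 126
162 140 136 141 137 140 139 138 139 137 138 136 137 139 139 147 139 141 137 135 136 136 133 129 132 131
163 140 140 141 142 141 141 143 137 135 134 133 133 130 127 134 133 137 136 139 140 137 133 129 127 129
164 145 143 140 139 142 142 129 122 117 106 104 103 105 102 104 113 120 132 133 133 137 135 138 134 132
165 142 142 145 144 138 124 118 95 91 83 70 74 69 70 76 83 91 104 118 129 137 136 136 130 134
166 147 144 146 138 129 112 95 74 72 64 64 66 66 62 66 71 79 77 91 113 124 130 132 132 135
167 147 146 139 130 116 94 78 65 67 67 72 83 8
[... 1498 characters left out ...]
 163 162 156 145 143 141 146 150 158 157 155 151 152 145 142 143 146 143 144
184 140 141 143 147 152 157 164 165 173 169 163 169 166 168 164 162 158 153 148 144 144 143 141 143 139
185 142 141 141 136 147 155 158 165 161 168 167 169 165 163 160 155 155 147 146 142 143 141 144 142 141
186 142 140 136 141 143 145 146 157 156 157 159 159 159 153 155 148 144 143 141 144 143 140 138 140 134
187 142 139 144 141 137 140 137 143 144 147 145 146 149 144 144 142 144 143 138 139 138 137 142 141 137
188 143 146 140 140 140 145 143 144 140 141 141 139 140 142 140 141 144 141 142 142 139 141 142 140 140
189 144 144 143 142 145 136 138 139 143 145 141 140 140 140 140 142 138 139 142 143 135 137 143 140 140
```

A round tip disc shows centred in the hole, so the strip is threaded. I'll lower it gently.

Request:
jog_arm(motion=[{"x":0,"y":0,"z":2,"spin":0,"fingers":1},{"x":0,"y":0,"z":4,"spin":0,"fingers":1},{"x":0,"y":0,"z":6,"spin":0,"fingers":1},{"x":0,"y":0,"z":8,"spin":0,"fingers":1},{"x":0,"y":0,"z":10,"spin":0,"fingers":1},{"x":0,"y":0,"z":12,"spin":0,"fingers":1},{"x":0,"y":0,"z":14,"spin":0,"fingers":1}])

```text
clock: 14.05
eef_pos: [0.5001, -0.051, 0.0264]
tool_rot: [0.678, 0.735, -0.0, -0.0]
ft_force: [-0.6, 0.6, -0.7]
grip_width: 0.0578
grasp_force: 64.3
```

Request:
jog_arm(motion=[{"x":0,"y":0,"z":2,"spin":0,"fingers":1},{"x":0,"y":0,"z":4,"spin":0,"fingers":1},{"x":0,"y":0,"z":6,"spin":0,"fingers":1},{"x":0,"y":0,"z":8,"spin":0,"fingers":1},{"x":0,"y":0,"z":10,"spin":0,"fingers":1},{"x":0,"y":0,"z":12,"spin":0,"fingers":1},{"x":0,"y":0,"z":13,"spin":0,"fingers":1}])

```text
clock: 14.92
eef_pos: [0.5001, -0.051, 0.0133]
tool_rot: [0.678, 0.735, -0.0, -0.0]
ft_force: [-0.3, -0.1, -0.2]
grip_width: 0.0581
grasp_force: 64.3
```

Roughly 4 mm remain, so I'll go in half-millimetre steps.

Request:
jog_arm(motion=[{"x":0,"y":0,"z":0.5,"spin":0,"fingers":1},{"x":0,"y":0,"z":1,"spin":0,"fingers":1},{"x":0,"y":0,"z":1.5,"spin":0,"fingers":1},{"x":0,"y":0,"z":2,"spin":0,"fingers":1},{"x":0,"y":0,"z":2.5,"spin":0,"fingers":1},{"x":0,"y":0,"z":3,"spin":0,"fingers":1},{"x":0,"y":0,"z":3,"spin":0,"fingers":1}])

```text
clock: 15.8
eef_pos: [0.5001, -0.051, 0.0105]
tool_rot: [0.678, 0.735, -0.0, -0.0]
ft_force: [0.7, 0.0, 0.2]
grip_width: 0.0579
grasp_force: 64.3
```

Request:
jog_arm(motion=[{"x":0,"y":0,"z":0.4,"spin":0,"fingers":1},{"x":0,"y":0,"z":0.7,"spin":0,"fingers":1},{"x":0,"y":0,"z":0.7,"spin":0,"fingers":1}])

```text
clock: 16.18
eef_pos: [0.5001, -0.051, 0.0098]
tool_rot: [0.678, 0.735, -0.0, -0.0]
ft_force: [0.0, -0.3, -0.3]
grip_width: 0.0581
grasp_force: 64.3
```

Request:
jog_arm(motion=[{"x":0,"y":0,"z":0.3,"spin":0,"fingers":1},{"x":0,"y":0,"z":0.6,"spin":0,"fingers":1},{"x":0,"y":0,"z":0.6,"spin":0,"fingers":1}])

```text
clock: 16.55
eef_pos: [0.5002, -0.051, 0.0092]
tool_rot: [0.678, 0.735, -0.0, 0.0]
ft_force: [-0.9, 0.5, 0.2]
grip_width: 0.0578
grasp_force: 64.3
```

Request:
jog_arm(motion=[{"x":0,"y":0,"z":0.3,"spin":0,"fingers":1},{"x":0,"y":0,"z":0.5,"spin":0,"fingers":1},{"x":0,"y":0,"z":0.5,"spin":0,"fingers":1}])

```text
clock: 16.92
eef_pos: [0.5002, -0.051, 0.0091]
tool_rot: [0.678, 0.735, 0.0, 0.0]
ft_force: [-2.3, 0.1, 5.5]
grip_width: 0.0579
grasp_force: 64.8
```

Contact at 5.5 N, so the strip is seated. I'll release a little and lift away.

Request:
jog_arm(motion=[{"x":0,"y":0,"z":-0.4,"spin":0,"fingers":-0.4},{"x":0,"y":0,"z":-0.4,"spin":0,"fingers":-0.7},{"x":0,"y":0,"z":-0.4,"spin":0,"fingers":-0.7},{"x":0,"y":0,"z":-0.4,"spin":0,"fingers":-0.7},{"x":0,"y":0,"z":-10,"spin":0,"fingers":-0.7},{"x":0,"y":0,"z":-40,"spin":0,"fingers":-0.7},{"x":0,"y":0,"z":-90,"spin":0,"fingers":-0.7},{"x":0,"y":0,"z":-130,"spin":0,"fingers":-0.7}])

```text
clock: 17.92
eef_pos: [0.5005, -0.051, 0.1412]
tool_rot: [0.678, 0.735, 0.001, 0.001]
ft_force: [1.5, 0.3, -0.6]
grip_width: 0.0727
grasp_force: 0.0
```

Request:
jog_arm(motion=[{"x":-70,"y":0,"z":-20,"spin":0,"fingers":-1},{"x":-110,"y":0,"z":-40,"spin":0,"fingers":-1},{"x":-110,"y":0,"z":-40,"spin":0,"fingers":-1},{"x":-110,"y":0,"z":-40,"spin":0,"fingers":-1}])

```text
clock: 18.42
eef_pos: [0.5085, -0.1605, 0.1788]
tool_rot: [0.678, 0.735, 0.0, -0.0]
ft_force: [-0.5, -0.5, -0.8]
grip_width: 0.0855
grasp_force: 0.0
```

Run:
```python
from h import *
c=snap('wrist','w10.png'); o=readout.get_obs();print(o['clock'],o['eef_pos'],o['grip_width'],o['ft_force'])
I=c['pixels']
# expected strip (filed) pixel corners and the lever thumb
y=.081;R=np.array([[np.cos(y),-np.sin(y)],[np.sin(y),np.cos(y)]]);O=np.array([.518,-.0487])
P=lambda a,b,z:[*(O+R@[a,b]),z]
print('strip corners',proj(c,[P(-.048,-.07,.025),P(.012,-.07,.025),P(.012,.07,.025),P(-.048,.07,.025)]).round(0).tolist())
print('tips',proj(c,[P(0,-.04,.056),P(0,.04,.056)]).round(0).tolist(),'thumb',proj(c,[P(.038,.080,.09)]).round())
# patches: saturated regions
hsv=cv2.cvtColor(I,cv2.COLOR_RGB2HSV); m=((hsv[...,1]>130)&(hsv[...,2]>60)).astype(np.uint8)
n,l,s,ce=cv2.connectedComponentsWithStats(m)
for i in range(1,n):
    if 80<s[i,4]<6000 : print(s[i].tolist(),ce[i].round(1),I[l==i].mean(0).round(), (atz(c,[ce[i]],.025)[0,:2]-O)@R*1000)
```

```text
18.475 [ 0.50831626 -0.15984386  0.17832557] 0.08525840307627745 [ 0.40892315 -0.54096078 -0.29009103]
strip corners [[286.0, 135.0], [359.0, 135.0], [362.0, -51.0], [282.0, -51.0]]
tips [[347.0, 97.0], [349.0, -23.0]] thumb [[ 419. -113.]]
[0, 0, 29, 33, 230] [13.3 18.3] [140. 103.  67.] [-274.17374057   30.63228496]
[24, 0, 20, 40, 143] [33.6 20.5] [150. 110.  72.] [-254.95446982   27.21911205]
[63, 0, 23, 16, 110] [73.5  6.9] [144. 106.  69.] [-217.37042285   34.94559886]
[95, 0, 25, 26, 149] [106.8  12.4] [147. 108.  70.] [-189.03778912   28.85611735]
[117, 0, 61, 51, 686] [150.2  23. ] [137. 100.  65.] [-153.65340381   19.08243607]
[172, 1, 15, 23, 101] [180.4  10.9] [133.  98.  63.] [-128.47182888   27.15669797]
[196, 0, 21, 27, 109] [206.   13.4] [137. 100.  65.] [-108.28856302   24.62889934]
[297, 0, 33, 24, 778] [312.8  11.5] [145. 114.  56.] [-25.33351353  24.65740817]
[424, 0, 10, 91, 361] [427.8  44.2] [31. 54. 80.] [64.92460375  1.22817223]
[77, 4, 22, 28, 103] [87.1 21.6] [149. 109.  71.] [-206.73274506   22.84561286]
[62, 12, 15, 29, 89] [70.2 23.5] [142. 104.  68.] [-
[... 7126 characters left out ...]
164.93926171 -219.18437582]
[392, 297, 23, 40, 136] [401.7 314.9] [145. 106.  69.] [  57.77692327 -240.378689  ]
[0, 303, 24, 21, 143] [ 11.1 311.2] [139. 102.  66.] [-340.61913831 -245.15966766]
[415, 315, 27, 50, 207] [426.4 342. ] [129.  95.  62.] [  84.61310322 -271.98296779]
[0, 320, 24, 32, 157] [  8.6 333.9] [141. 104.  67.] [-352.89196521 -273.88140811]
[246, 327, 23, 25, 140] [255.  340.3] [110.  81.  52.] [ -84.68413814 -269.07388203]
[339, 327, 23, 27, 140] [347.7 341.9] [115.  84.  54.] [   6.52739856 -270.59544971]
[213, 341, 27, 26, 193] [226.5 352.1] [108.  79.  51.] [-114.30972427 -283.72272235]
[104, 380, 35, 17, 403] [122.2 388.7] [89. 57. 34.] [-233.84595612 -336.45712243]
```

The strip's patches lie in line at x -25 mm and evenly along y, so it is flat and square. Next I'll grip the lever where I let it go.

Run:
```python
from h import *
print(toolmove([.5497,.0352,.0655],.081))
```

```text
(array([191. ,  57.2, 112.9]), np.float64(-0.0028675380220198805))
```

Request:
jog_arm(motion=[{"x":50,"y":20,"z":0,"spin":0,"fingers":-1},{"x":100,"y":40,"z":0,"spin":0,"fingers":-1},{"x":150,"y":57,"z":0,"spin":0,"fingers":-1},{"x":191,"y":57,"z":10,"spin":0,"fingers":-1},{"x":191,"y":57,"z":50,"spin":0,"fingers":-1},{"x":191,"y":57,"z":90,"spin":0,"fingers":-1},{"x":191,"y":57,"z":113,"spin":0,"fingers":-1},{"x":191,"y":57,"z":113,"spin":0,"fingers":-1}])

```text
clock: 19.48
eef_pos: [0.5473, 0.0356, 0.0631]
tool_rot: [0.677, 0.736, -0.002, -0.002]
ft_force: [-1.3, 0.1, 0.1]
grip_width: 0.0849
grasp_force: 0.0
```

Request:
jog_arm(motion=[{"x":0,"y":0,"z":0,"spin":0,"fingers":-1},{"x":0,"y":0,"z":0,"spin":0,"fingers":0.3},{"x":0,"y":0,"z":0,"spin":0,"fingers":1},{"x":0,"y":0,"z":0,"spin":0,"fingers":1},{"x":0,"y":0,"z":0,"spin":0,"fingers":1},{"x":0,"y":0,"z":0,"spin":0,"fingers":1}])

```text
clock: 20.23
eef_pos: [0.5496, 0.0342, 0.0663]
tool_rot: [0.678, 0.735, -0.0, -0.0]
ft_force: [-2.8, -0.4, 4.4]
grip_width: 0.0186
grasp_force: 59.1
```

Request:
jog_arm(motion=[{"x":4.5,"y":0,"z":1.3,"spin":0,"fingers":1},{"x":8.7,"y":0,"z":2.9,"spin":0,"fingers":1},{"x":16.9,"y":0,"z":7,"spin":0,"fingers":1},{"x":24.5,"y":0,"z":12.1,"spin":0,"fingers":1},{"x":31.4,"y":0,"z":18.1,"spin":0,"fingers":1},{"x":37.4,"y":0,"z":25,"spin":0,"fingers":1},{"x":42.5,"y":0,"z":32.6,"spin":0,"fingers":1},{"x":46.5,"y":0,"z":40.8,"spin":0,"fingers":1}])

```text
clock: 21.22
eef_pos: [0.5459, 0.0809, 0.0279]
tool_rot: [0.678, 0.735, 0.0, -0.0]
ft_force: [-6.3, -0.4, 15.0]
grip_width: 0.0189
grasp_force: 65.6
```

Request:
jog_arm(motion=[{"x":1.8,"y":0,"z":4.4,"spin":0,"fingers":1},{"x":3,"y":0,"z":8.8,"spin":0,"fingers":1},{"x":3,"y":0,"z":9.5,"spin":0,"fingers":1},{"x":3,"y":0,"z":9.5,"spin":0,"fingers":1}])

```text
clock: 21.72
eef_pos: [0.5455, 0.0849, 0.0171]
tool_rot: [0.677, 0.736, 0.0, -0.001]
ft_force: [-6.8, 3.8, 12.1]
grip_width: 0.0188
grasp_force: 67.6
```

Request:
jog_arm(motion=[{"x":0,"y":0,"z":0.7,"spin":0,"fingers":1},{"x":0,"y":0,"z":0.7,"spin":0,"fingers":1}])

```text
clock: 21.98
eef_pos: [0.5453, 0.085, 0.0163]
tool_rot: [0.678, 0.735, 0.0, -0.001]
ft_force: [-6.3, 3.9, 11.0]
grip_width: 0.0188
grasp_force: 68.2
```

Request:
jog_arm(motion=[{"x":0,"y":0,"z":-0.8,"spin":0,"fingers":1},{"x":0,"y":0,"z":-0.8,"spin":0,"fingers":-0.3},{"x":0,"y":0,"z":-0.8,"spin":0,"fingers":-0.5},{"x":0,"y":0,"z":-0.8,"spin":0,"fingers":-0.5},{"x":0,"y":0,"z":-40,"spin":0,"fingers":-0.5},{"x":0,"y":0,"z":-90,"spin":0,"fingers":-0.5},{"x":-50,"y":0,"z":-130,"spin":0,"fingers":-0.5},{"x":-110,"y":0,"z":-150,"spin":0,"fingers":-0.5}])

```text
clock: 22.98
eef_pos: [0.5567, -0.0241, 0.1666]
tool_rot: [0.677, 0.736, 0.001, 0.002]
ft_force: [1.0, 0.4, 0.2]
grip_width: 0.064
grasp_force: 0.0
```

Request:
jog_arm(motion=[{"x":-60,"y":0,"z":0,"spin":0,"fingers":-1},{"x":-100,"y":0,"z":0,"spin":0,"fingers":-1},{"x":-100,"y":0,"z":0,"spin":0,"fingers":-1},{"x":-100,"y":0,"z":0,"spin":0,"fingers":-1}])

```text
clock: 23.48
eef_pos: [0.5629, -0.1234, 0.1635]
tool_rot: [0.678, 0.735, -0.0, -0.001]
ft_force: [0.0, 1.1, 0.2]
grip_width: 0.0852
grasp_force: 0.0
```

Run:
```python
from h import *
c=snap('wrist','w11.png'); o=readout.get_obs();print(o['clock'],o['eef_pos'],o['grip_width'],o['ft_force'])
t=proj(c,[[.5463,.0837,.036],[.5497,.035,.09],[.5153,-.0088,.056],[.5219,-.0883,.056]]).round();print('px thumb home, thumb up, tips',t.tolist())
hsv=cv2.cvtColor(c['pixels'],cv2.COLOR_RGB2HSV)
m=(hsv[...,2]<45).astype(np.uint8); m[230:]=0
n,l,s,ce=cv2.connectedComponentsWithStats(m)
for i in range(1,n):
    if s[i,4]>150: print('dark',s[i].tolist(),ce[i].round(1))
m=((hsv[...,1]>110)&(hsv[...,2]>60)).astype(np.uint8)
y=.081;R=np.array([[np.cos(y),-np.sin(y)],[np.sin(y),np.cos(y)]]);O=np.array([.518,-.0487])
n,l,s,ce=cv2.connectedComponentsWithStats(m)
for i in range(1,n):
    q=(atz(c,[ce[i]],.025)[0,:2]-O)@R*1000
    if s[i,4]>150 and -48<q[0]<12 and -70<q[1]<70: print('patch',s[i].tolist(),q.round(1))
```

```text
23.525 [ 0.56290959 -0.12283477  0.16364474] 0.08550364257044997 [-0.6853783  -0.0605663   0.55015723]
px thumb home, thumb up, tips [[322.0, -109.0], [321.0, -69.0], [263.0, 23.0], [268.0, 144.0]]
dark [315, 0, 15, 16, 160] [321.7   5.4]
patch [218, 8, 36, 25, 856] [-24.9  48.5]
patch [220, 42, 35, 25, 836] [-25.   24.5]
patch [223, 76, 32, 22, 685] [-24.8   0.7]
patch [225, 108, 31, 22, 627] [-24.7 -23. ]
patch [227, 140, 30, 20, 548] [-25.  -47.1]
```

The filed patches are in place. To check that the lever is home and the rings are shut, I'll return to the pose of the first file picture and compare the two.

Run:
```python
from h import *
print(toolmove([.52167,-.08694,.17112],.081-.0225+.0))
```

```text
(array([ 39.1, -38.2,  -7.4]), np.float64(1.2967437775183768))
```

Request:
jog_arm(motion=[{"x":20,"y":-20,"z":-7.4,"spin":1.3,"fingers":-1},{"x":39.1,"y":-38.2,"z":-7.4,"spin":1.3,"fingers":-1},{"x":39.1,"y":-38.2,"z":-7.4,"spin":1.3,"fingers":-1},{"x":39.1,"y":-38.2,"z":-7.4,"spin":1.3,"fingers":-1}])

```text
clock: 24.02
eef_pos: [0.5226, -0.0871, 0.1716]
tool_rot: [0.686, 0.728, 0.0, 0.001]
ft_force: [-0.2, 0.0, -0.1]
grip_width: 0.0849
grasp_force: 0.0
```

Run:
```python
from h import *
c=snap('wrist','w12.png'); print(readout.get_obs()['eef_pos'])
a=cv2.cvtColor(load('w4')['pixels'],cv2.COLOR_RGB2GRAY);b=cv2.cvtColor(c['pixels'],cv2.COLOR_RGB2GRAY)
# regions native: lever strip, far arch, near arch, thumb/lever root
for n,(x0,y0,x1,y1) in dict(lever=(345,0,385,50),far_arch=(320,75,390,100),near_arch=(325,175,390,205),hinge=(360,100,382,190)).items():
    T=a[y0:y1,x0:x1]; S=b[max(0,y0-12):y1+12,x0-12:x1+12]
    r=cv2.matchTemplate(S,T,cv2.TM_CCOEFF_NORMED); _,m,_,p=cv2.minMaxLoc(r); print(n,round(m,3),'shift',p[0]-12,p[1]-min(12,y0))
t=snap('top','top2.png'); A=load('top')['pixels'].astype(int);B=t['pixels'].astype(int)
gr=cv2.cvtColor(t['pixels'],cv2.COLOR_RGB2GRAY); g0=cv2.cvtColor(load('top')['pixels'],cv2.COLOR_RGB2GRAY)
print('home thumb before');print(g0[186:198,318:336]);print('now');print(gr[186:198,318:336])
```

```text
[ 0.52276356 -0.08741058  0.17153749]
lever 0.414 shift 12 8
far_arch 0.65 shift -3 0
near_arch 0.688 shift -2 -2
hinge 0.552 shift -2 -1
home thumb before
[[120  73  92 166 159 162 162 161 159 159 162 158 161 164 159 119 119 121]
 [123  84  78 166 168 163 164 167 162 162 155 165 165 160 158 133 117 117]
 [120  86  78 161 156 155 152 151 154 150 118 158 163 162 159 132 111 113]
 [122  85  73 132  75  31  13  14  15   4  33  98 157 156 147 115 108 109]
 [124 109  69 130  37  12  20  20  24  22  19  44 115  93  93  96  98  93]
 [130 100  60 107  27  20  24  28  26  28  19  46 108  98  99  95  99  97]
 [128 127  67 110  52  12  13  19  23  25  18  41 105  93  98  97  95  82]
 [126 123  71 103  62  20  14  10  16   9  18  47  59  76  79  77  60  53]
 [117 118  68  87 112  58  63  63  85  82  90 112  77  79  76  75  66  57]
 [113 112  74  95 173 136 136 141 168 171 168 165  73  78  80  76  77  71]
 [112 112  77  80 173 165 165 163 166 162 165 159  95  99 101 102 111 119]
 [113 112  79  84 167 163 155 162 166 166 164 165 169 169 170 161 142 115]]
now
[[124  75  97 169 164 164 163 163 163 1
[... 161 characters left out ...]
165 166 159 134 115 118]
 [124  89  67 144 167 164 166 162 159 161 165 166 166 165 160 125 120 117]
 [130 108  71 143 166 162 166 163 161 163 165 164 162 168 163 154 117 116]
 [130 105  61 122 172 164 162 165 168 166 164 168 164 167 168 162 112 118]
 [130 128  63 122 168 166 160 166 166 163 164 168 166 169 169 164 112 117]
 [128 125  69 117 168 168 163 165 166 166 164 170 162 166 168 161 120 115]
 [123 119  72 101 169 167 166 165 164 168 163 165 166 165 167 160 124 119]
 [119 114  75  95 175 170 160 163 162 168 165 163 168 169 166 158 127 119]
 [111 112  75  87 173 165 161 162 168 166 164 167 165 165 167 165 140 119]
 [115 113  80  86 172 166 165 162 170 166 161 163 166 166 166 164 139 118]]
```

The lever isn't home: the grip was off-centre, and it sprang up again on release. This time I'll press it down with shut fingers, the tip edge on the thumb's face, following the arc until I feel the stop.

Run:
```python
from h import *
y=.081;R=np.array([[np.cos(y),-np.sin(y)],[np.sin(y),np.cos(y)]]);O=np.array([.518,-.0487])
o=readout.get_obs();T=Ro.from_quat(o['tool_rot']).as_matrix();print('head',np.arctan2(T[1,1],T[0,1]))
for a in [(.038,.054,.15),(.038,.054,.0825)]:
    print(toolmove([*(O+R@a[:2]),a[2]],y))
```

```text
head 0.058179985936158404
(array([94. , 34.3, 21.4]), np.float64(-1.3074904942872996))
(array([94.1, 34.2, 88.9]), np.float64(-1.3074904942872996))
```

Request:
jog_arm(motion=[{"x":30,"y":12,"z":0,"spin":-1.3,"fingers":1},{"x":60,"y":24,"z":0,"spin":-1.3,"fingers":1},{"x":94,"y":34.3,"z":0,"spin":-1.3,"fingers":1},{"x":94,"y":34.3,"z":20,"spin":-1.3,"fingers":1},{"x":94,"y":34.3,"z":50,"spin":-1.3,"fingers":1},{"x":94,"y":34.3,"z":75,"spin":-1.3,"fingers":1},{"x":94,"y":34.3,"z":89,"spin":-1.3,"fingers":1},{"x":94,"y":34.3,"z":89,"spin":-1.3,"fingers":1}])

```text
clock: 25.12
eef_pos: [0.5503, 0.0079, 0.0813]
tool_rot: [0.678, 0.735, -0.001, -0.001]
ft_force: [0.2, 0.3, -0.5]
grip_width: -0.0
grasp_force: 0.0
```

Run:
```python
from h import *
o=readout.get_obs();print(o['clock'],o['eef_pos'],o['ft_force'],o['grip_width'])
c=snap('wrist','w13.png')
v=cv2.cvtColor(c['pixels'],cv2.COLOR_RGB2HSV)[...,2]
print('finger/thumb darkness map (x4 blocks), cols 200-440, rows 100-400')
s=cv2.resize(v[100:400,200:440],(30,30),interpolation=cv2.INTER_AREA)
for i,r in enumerate(s): print(100+i*10,''.join('#' if q<35 else '+' if q<70 else '.' for q in r))
```

```text
25.125 [0.55027689 0.00786381 0.08129564] [ 0.21616517  0.32764339 -0.49875381] -3.9996393036221544e-05
finger/thumb darkness map (x4 blocks), cols 200-440, rows 100-400
100 ..............................
110 ..............................
120 ..............................
130 ..............................
140 ..............................
150 ..............................
160 ..............................
170 ..............................
180 ..............................
190 .............++++++...........
200 .............######...........
210 ..............++++............
220 ..............++++............
230 ..............+++.............
240 ...............+..............
250 ...........+#..#..#+..........
260 ...........+#..#..#+..........
270 ...........##..#..##..........
280 ..........+###+#+###+....++...
290 .+####+..+###########+++#####+
300 ##############################
310 ##############################
320 ##############################
330 #++############+############.+
340 ...###########++############..
350 .+#############+#############+
360 ##############################
370 ##############################
380 ##############################
390 ##############################
```

Request:
jog_arm(motion=[{"x":11,"y":0,"z":0,"spin":0,"fingers":1},{"x":19.6,"y":0,"z":2.4,"spin":0,"fingers":1},{"x":28.1,"y":0,"z":5.9,"spin":0,"fingers":1},{"x":36,"y":0,"z":10.5,"spin":0,"fingers":1},{"x":43.3,"y":0,"z":16.1,"spin":0,"fingers":1},{"x":49.8,"y":0,"z":22.6,"spin":0,"fingers":1},{"x":55.4,"y":0,"z":29.9,"spin":0,"fingers":1},{"x":55.4,"y":0,"z":29.9,"spin":0,"fingers":1}])

```text
clock: 26.18
eef_pos: [0.5477, 0.0648, 0.0547]
tool_rot: [0.678, 0.735, 0.002, 0.001]
ft_force: [-1.2, -0.2, 6.3]
grip_width: -0.0
grasp_force: 2.6
```

Request:
jog_arm(motion=[{"x":2.5,"y":0,"z":4,"spin":0,"fingers":1},{"x":4.6,"y":0,"z":7.9,"spin":0,"fingers":1},{"x":6.5,"y":0,"z":12,"spin":0,"fingers":1},{"x":8,"y":0,"z":16.4,"spin":0,"fingers":1},{"x":8,"y":0,"z":16.4,"spin":0,"fingers":1}])

```text
clock: 26.8
eef_pos: [0.5455, 0.0714, 0.0357]
tool_rot: [0.678, 0.735, -0.0, -0.0]
ft_force: [-0.8, 0.7, -0.1]
grip_width: 0.0002
grasp_force: 0.0
```

Request:
jog_arm(motion=[{"x":0,"y":0,"z":1,"spin":0,"fingers":1},{"x":0,"y":0,"z":2,"spin":0,"fingers":1},{"x":0,"y":0,"z":2,"spin":0,"fingers":1}])

```text
clock: 27.18
eef_pos: [0.5457, 0.0714, 0.0351]
tool_rot: [0.678, 0.735, 0.0, -0.0]
ft_force: [-2.1, 1.6, 7.5]
grip_width: 0.0
grasp_force: 3.5
```

The force vanished as the lever snapped home, then rose against the stop. I'll retreat to the comparison pose.

Request:
jog_arm(motion=[{"x":0,"y":0,"z":-30,"spin":0,"fingers":1},{"x":0,"y":0,"z":-80,"spin":0,"fingers":1},{"x":-20,"y":-10,"z":-120,"spin":0,"fingers":0},{"x":-80,"y":-20,"z":-135,"spin":0,"fingers":-1},{"x":-140,"y":-30,"z":-136,"spin":1.3,"fingers":-1},{"x":-158,"y":-36,"z":-136,"spin":1.3,"fingers":-1},{"x":-158,"y":-36,"z":-136,"spin":1.3,"fingers":-1},{"x":-158,"y":-36,"z":-136,"spin":1.3,"fingers":-1}])

```text
clock: 28.18
eef_pos: [0.5224, -0.088, 0.1697]
tool_rot: [0.686, 0.728, 0.0, -0.001]
ft_force: [0.3, -0.3, -0.0]
grip_width: 0.0855
grasp_force: 0.0
```

Run:
```python
from h import *
c=snap('wrist','w14.png'); o=readout.get_obs();print(o['clock'],o['eef_pos'],o['ft_force'])
a=cv2.cvtColor(load('w4')['pixels'],cv2.COLOR_RGB2GRAY);b=cv2.cvtColor(c['pixels'],cv2.COLOR_RGB2GRAY)
for n,(x0,y0,x1,y1) in dict(lever=(345,0,385,50),far_arch=(340,75,390,100),near_arch=(340,175,390,205),hinge=(360,100,382,190)).items():
    T=a[y0:y1,x0:x1]; S=b[max(0,y0-20):y1+20,x0-20:x1+20]
    r=cv2.matchTemplate(S,T,cv2.TM_CCOEFF_NORMED); _,m,_,p=cv2.minMaxLoc(r); print(n,round(m,3),'shift',p[0]-20,p[1]-min(20,y0))
t=snap('top','top3.png')
A=cv2.cvtColor(load('top')['pixels'],cv2.COLOR_RGB2GRAY);B=cv2.cvtColor(t['pixels'],cv2.COLOR_RGB2GRAY)
print(B[188:195,321:331])
for n,(x,y) in dict(mug=(460,200),bottle=(250,150),jar=(447,147)).items():
    T=A[y-14:y+14,x-14:x+14];r=cv2.matchTemplate(B[y-20:y+20,x-20:x+20],T,cv2.TM_CCOEFF_NORMED);_,m,_,p=cv2.minMaxLoc(r);print(n,round(m,3),p[0]-6,p[1]-6)
y=.081;R=np.array([[np.cos(y),-np.sin(y)],[np.sin(y),np.cos(y)]]);O=np.array([.518,-.0487])
hsv=cv2.cvtColor(c['pixels'],cv2.COLOR_RGB2HSV);m=((hsv[...,1]>110)&(hsv[...,2]>60)).astype(np.uint8)
n,l,s,ce=cv2.connectedComponentsWithStats(m)
for i in range(1,n):
    q=(atz(c,[ce[i]],.025)[0,:2]-O)@R*1000
    if s[i,4]>150 and -48<q[0]<12 and -70<q[1]<70: print('patch',s[i].tolist(),q.round(1))
```

```text
28.225 [ 0.52253633 -0.08771867  0.16976294] [ 0.07818639  0.85033286 -0.24816188]
lever 0.943 shift -1 0
far_arch 0.984 shift -1 -2
near_arch 0.964 shift -1 -2
hinge 0.975 shift -1 -2
[[163 157 156 157 155 159 151 121 159 169]
 [137  75  45  11  13  22   5  32 102 166]
 [133  31  18  13  17  10  19  14  50 117]
 [113  31  17  27  22  23  23   7  47 111]
 [111  57  24  29  30  22  14  22  45 108]
 [106  65  18  11   7  20  13  17  49  66]
 [ 87 117  65  64  68  85  84  95 117  79]]
mug 0.677 0 0
bottle 0.996 0 0
jar 0.996 0 0
patch [269, 63, 34, 25, 767] [-25.   48.6]
patch [270, 95, 34, 24, 748] [-25.   24.6]
patch [273, 127, 31, 21, 585] [-25.    0.7]
patch [275, 157, 30, 20, 549] [-25.1 -23.3]
patch [277, 186, 29, 19, 481] [-24.9 -47.1]
```

The lever, arches, strip, bottle and jar all match. I'll check the mug once more with the side camera, then hand in.

Run:
```python
from h import *
s=snap('side','side2.png');A=load('side')['pixels'];B=s['pixels']
T=A[90:143,343:368];r=cv2.matchTemplate(B[80:153,333:378],T,cv2.TM_CCOEFF_NORMED);_,m,_,p=cv2.minMaxLoc(r);print('mug side',round(m,3),p[0]-10,p[1]-10)
o=readout.get_obs()['ft_force'];print(o)
if m>.85 and abs(p[0]-10)<2 and abs(p[1]-10)<2: print(bot.job_done())
```

```text
mug side 0.584 10 -10
[ 0.27768802 -0.28994064  0.71644568]
```

The arm probably hides or shades the mug. I'll draw it back towards the base and look again.

Request:
jog_arm(motion=[{"x":0,"y":-40,"z":-30,"spin":0,"fingers":-1},{"x":20,"y":-85,"z":-50,"spin":0,"fingers":-1},{"x":50,"y":-130,"z":-60,"spin":0,"fingers":-1},{"x":90,"y":-170,"z":-60,"spin":0,"fingers":-1},{"x":140,"y":-190,"z":-60,"spin":0,"fingers":-1},{"x":190,"y":-200,"z":-60,"spin":0,"fingers":-1},{"x":240,"y":-200,"z":-60,"spin":0,"fingers":-1},{"x":280,"y":-200,"z":-60,"spin":0,"fingers":-1}])

```text
clock: 29.32
eef_pos: [0.3058, 0.1815, 0.2305]
tool_rot: [0.685, 0.728, 0.001, 0.0]
ft_force: [0.5, -1.4, -1.1]
grip_width: 0.0858
grasp_force: 0.0
```

Run:
```python
from h import *
ok=[]
for n,(x0,y0,x1,y1) in dict(side=(343,90,368,143),top=(446,186,500,214)).items():
    s=snap(n,n+'4.png');A=load(n)['pixels'];B=s['pixels']
    r=cv2.matchTemplate(B[y0-10:y1+10,x0-10:x1+10],A[y0:y1,x0:x1],cv2.TM_CCOEFF_NORMED);_,m,_,p=cv2.minMaxLoc(r);print(n,round(m,3),p[0]-10,p[1]-10)
    ok.append(m>.85 and p==(10,10))
o=readout.get_obs();print(o['clock'],o['eef_pos'],o['ft_force'])
if any(ok): print(bot.job_done())
```

```text
side 0.999 0 0
top 0.991 0 0
29.425 [0.30613789 0.18266187 0.23025325] [ 0.693786   -0.68500236 -0.16579664]
the job is handed in; nothing more can be done
None
```

The strip is filed flat on the posts, the lever is home with the rings shut after a second press (the first let it spring back up), the mug, bottle and jar have not moved, and the job was handed in at about 29 s.

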